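Interleave hardness test blocks in a stacking stand

TASK

Put the large white separator sheet away between the two steel hardness test blocks: take it out of the rack, where it stands on edge, lay it flat on the bench and let go, then take it again and lower it flat onto the block that is already in the stacking stand. Then lower the other rectangular block flat on top of the sheet. Let go of neither more than 10 mm above its seat in the stand, and leave the short plate, the round block and the stapler where they are.

Things in the scene. Friction and masses are not known exactly. Their poses are not given: they have to be found in the camera images.
- sheet: Separator sheet: rigid white plastic plate 8 x 76 x 60 mm, 50 g, at first standing on edge in one of the two rack slots. Origin: middle of the edge it stands on at the start (the middle of one 8 x 76 edge face). Its x axis is the 8 mm thickness (face normal), y the 76 mm length, z (up at the start) the 60 mm height. Lying flat, x is vertical; either face may be up.
- sheet_mid (a point): Middle of the separator sheet's volume (30 mm along the sheet's z from its origin); same axes as the sheet.
- rack: Fixed light-wood rack 130 x 120 x 22 mm, origin at the centre of its underside on the bench. Two straight slots run along its y axis at x = -30 and +30 mm, each 11 mm wide and 16 mm deep (slot floor 6 mm above the bench). The sheet stands in one (its top edge is 66 mm above the bench), the short plate in the other; which is which changes.
- short_plate: Bystander: white plastic plate like the sheet but only 44 mm long and 44 mm high, 8 mm thick, standing in the other rack slot. Origin: middle of its lower edge; x is its thickness.
- stand: Fixed aluminium stacking stand: base 100 x 84 x 6 mm, origin at the centre of its underside on the bench, x along its length. Four corner angles (legs 16 mm long, tops flared outward, 49 mm above the bench) enclose 80 x 64 mm; the sides are open between them: 53 mm free along each long side, 38 mm along each short one.
- stand_seat (a point): Centre of the upper face of the stand's base plate, 6 mm above the bench; z up, x along the stand's length, y across. Stacked heights over this point: lower block 0 to 14 mm, sheet 14 to 22 mm, upper block 22 to 36 mm.
- lower_block: Steel test block 72 x 54 x 14 mm (x, y, z), 0.4 kg, lying in the stand from the start. Origin: centre of its underside.
- upper_block: Steel test block of the same shape, 72 x 54 x 14 mm (x, y, z), about 0.4 kg, lying flat alone on the bench. Origin: centre of its underside.
- round_block: Bystander: round steel block, 64 mm diameter, 15 mm high, on the bench. Origin: centre of its underside.
- stapler: Bystander: blue stapler, about 36 x 135 x 55 mm (long along its y), on the bench. Origin: centre of its underside.

How it is judged:
By the outcome, as a careful person would: the job done as asked, in the order asked, and still so for the second after the job is handed in, with the robot touching nothing.
It also fails if it takes over 64 s, if anything falls off the work surface, if the arm or the gripper's body presses on something with over 40 N, if the wrist force passes 120 N, or if a joint passes its speed limit or range.

ROBOT

A 6-joint arm with a two-finger parallel gripper is mounted at the origin on the work surface. World frame = base frame: x ahead of the robot, y to its left, z up, the work surface at z = 0. Lengths are in m, angles in degrees, forces in N, time in s.
With the tool pointing down it reaches from about 0.25 to 0.725 m from the base axis. Payload 9.7 kg.
Tool frame: the origin (TCP) lies on the centre line of the jaws, within the pads' length; the fingertips stand 14 mm ahead of it and the grasp point (between the pads) lies 5 mm behind it; z points along the fingers, y is the line along which they close (so a half turn about z gives the same grasp; the last joint's range is limited). The gripper opens to 85 mm and grips with 20 to 120 N. Pads are 22 mm wide; open, the fingers measure 114 mm over their backs; the gripper's body (76 mm by 85 mm) begins 54 mm behind the grasp point. The pads swing forward as they close: fully open they stand 13 mm farther back than shut.
Start: joints at [-68.182, 4.979, 10.078, 95.1, 0, 90], TCP at [0.204, -0.511, 0.245] pointing down, gripper open.
Joint ranges: [-179.16, 179.16], [-48.56, 103.87], [-65.8, 70.77], [-126.05, 130.52], [-82.76, 87.17], [-180, 180]. Speed limits (degrees/s): [127.2, 127.2, 147.25, 180, 180, 180].

INTERFACE

Orientations are given as [roll, pitch, yaw] about the fixed x, y, z axes, in that order (R = Rz(yaw) Ry(pitch) Rx(roll)).
In Python, from workcell import bot, camera, get_calibration, ticket gives the robot as it stands. The module is installed in compiled form; this text tells all that it offers.
- The arm moves only by the tool send_rows, never from a script. Its arguments are lists of equal length, an entry for each row: "linear": the shift along the tool's x, y, z in m, a list of three; "twist": the turn, a rotation vector about the tool's x, y, z in units of 10 degrees (1.0 is 10 degrees), a list of three; "gripper": the opening in per cent of the stroke, from 0 (shut) to 100 (fully open). In form: {"linear": [[x, y, z], ...], "twist": [[wx, wy, wz], ...], "gripper": [gripper, ...]}. A call has 1 to 8 rows; each row shifts and turns the commanded pose from where the row before left it, along the tool's axes as they then stand; what a row does not reach is not made up. A row lasts 1/8 s, in which the tool goes at most 62.5 mm and 10.7 degrees, less where a joint would pass 70% of its speed; a pose out of reach is approached as far as the arm can. A call with a gripper value outside its range is refused whole. The fingers move at their own pace and stop on an object; "grip_force" is the grip in N (left out, the last holds). Time passes only in rows, so rows that do not move let the fingers close. It gives the time, the measured TCP pose, the force, the opening and the grip force at its end, in the units of the state.
- bot.get_obs(): the state, without advancing time (a new reading comes with each control period).
- camera(name): name is "scene" or "top" or "wrist"; returns the picture (480x640x3 uint8, red, green, blue); there is no depth.
- get_calibration(name): a dict with "fx", "fy", "cx", "cy" (pixels), "k1" (the pictures are not rectified: a ray, as slopes to the right and down, at radius r is drawn at 1 + k1 r^2 times it, then the intrinsics apply), "origin" and "orientation" of the camera in the world; the wrist camera has in their place "hand_eye" (4x4, takes a point from camera to tool coordinates, whose origin is the TCP and whose axes are the flange's). Camera axes: x right, y down, z forward; pixel columns grow to the right and rows downward; lengths in m; the calibration is good to about 2 mm. A picture is of the moment at which its call begins: read the wrist's pose just before it. get_calibration takes no time and is no camera call.
- ticket.job_done(): hands the job in; it is judged then, once.
The state is a dict: "time": time; "q": joint angles; "qd": joint speeds; "joint_efforts": joint torques, N m; "ee_pos": TCP position; "tcp_rot": TCP orientation; "wrist_force": force on the tool from outside, world axes, zero at the start; "torque": the same for the moment, N m; "opening": finger opening in m; "grasp_force": force on a finger pad.
Only numpy, scipy, OpenCV 4.12 (cv2) and the standard library are available. Lean on these libraries where they do the work, as an engineer would, in place of code of your own. Each camera call takes 0.05 s, during which the arm holds its last target. There are 200 camera calls.

## Working session

There is one attempt and no reset: what is moved stays moved. The work goes in short steps, Python scripts to look and compute and a tool call to move; the robot and the scene stay as the last step left them, time stands still between calls to the robot, and variables do not carry over. Pictures are saved under pics/ and viewed, at most 10 in all, crops included, and the job is handed in when it is done.

Besides the shell and the picture viewer there is one more tool, called after "Request:" as name(argument=value, ...) on one line, values as JSON. send_rows: Moves the arm, as the interface text tells. Its arguments: {"type":"object","properties":{"linear":{"type":"array"},"twist":{"type":"array"},"gripper":{"type":"array"},"grip_force":{"type":"number"}},"required":["linear","twist","gripper"]}

```bash
mkdir -p pics; ls
python3 - <<'E'
from workcell import bot,camera,get_calibration
import cv2
for n in("scene","top","wrist"):
    c=get_calibration(n);print(n,c)
for n in("scene","top"):
    cv2.imwrite(f"pics/{n}0.png",camera(n)[:,:,::-1])
o=bot.get_obs();print(o)
E
```

```text
pics
scene {'fx': 523.0381808757876, 'fy': 523.0381808757876, 'cx': 328.6936936437808, 'cy': 236.23446771633056, 'k1': -0.07849583287571404, 'origin': array([ 1.26173961, -0.59401459,  0.81417301]), 'orientation': array([-130.16459638,    1.11566175,   47.86538184])}
top {'fx': 598.1220477971336, 'fy': 598.1220477971336, 'cx': 318.77295270431097, 'cy': 237.76211313602877, 'k1': 0.02988910173528814, 'origin': array([0.51294451, 0.00953211, 1.08223604]), 'orientation': array([-175.97320739,    0.24419802,  -89.80252312])}
wrist {'fx': 420.87883288735765, 'fy': 420.87883288735765, 'cx': 316.9224806528256, 'cy': 244.12929129673614, 'k1': -0.036630201248602764, 'hand_eye': array([[ 4.18702886e-06, -9.49109658e-01, -3.14945799e-01,
         8.03613298e-02],
       [ 1.00000000e+00,  6.04235148e-06, -4.91457672e-06,
        -5.65629555e-04],
       [ 6.56748544e-06, -3.14945799e-01,  9.49109658e-01,
        -1.28177061e-01],
       [ 0.00000000e+00,  0.00000000e+00,  0.00000000e+00,
         1.00000000e+00]])}
{'time': 0.1, 'q': array([-6.81822314e+01,  5.00772373e+00,  1.00382943e+01,  9.50993051e+01,
       -3.66307440e-04,  9.00008118e+01]), 'qd': array([ 0.00182229, -0.03990637,  0.08474409,  0.0071547 ,  0.03088482,
       -0.03566991]), 'joint_efforts': array([-1.07385145e-03, -5.21561944e+01,  4.65652764e+01,  1.60511525e-02,
       -9.18207343e-05, -5.53731695e-06]), 'ee_pos': array([ 0.20433786, -0.51042663,  0.24464985]), 'tcp_rot': array([-1.79931265e+02,  3.67281054e-04,  2.18169572e+01]), 'wrist_force': array([-0.14691073,  0.67123134, -0.65783149]), 'torque': array([ 0.00281311, -0.03873025,  0.02290096]), 'grasp_force': 0.0, 'opening': 0.08530920999997972}
```

View pics/top0.png

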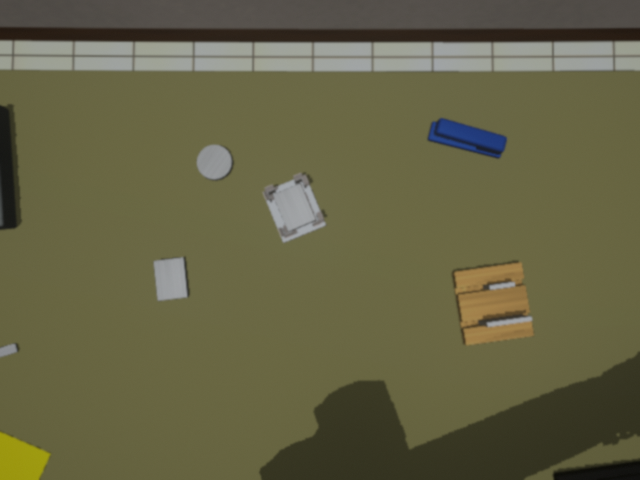

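View pics/scene0.png

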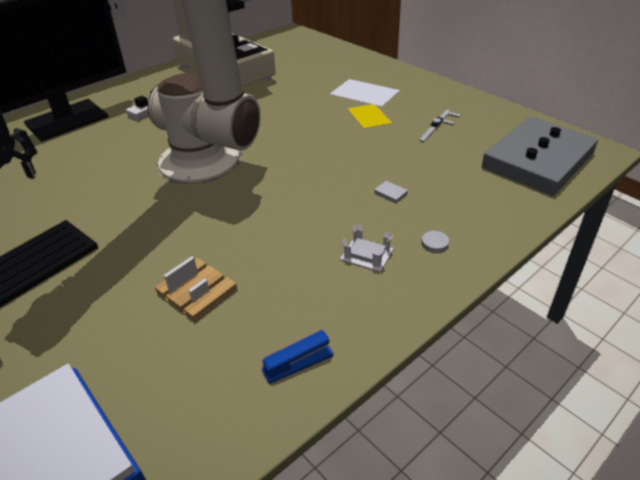

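The top view shows the upper block at (171,279), the stand with the lower block at (295,208), the round block at (214,162) and the rack around (493,303). The long sheet is in the slot nearer the robot, at about (487..532, 323). The scene view agrees: the tall sheet is at (181,273) and the stand at (367,250).

```bash
cat > h.py <<'E'
import numpy as np,cv2
from workcell import bot,camera,get_calibration
from scipy.spatial.transform import Rotation as R
def cam(name,obs=None):
    c=get_calibration(name)
    K=np.array([[c['fx'],0,c['cx']],[0,c['fy'],c['cy']],[0,0,1]]);D=np.array([c['k1'],0,0,0.])
    if name=='wrist':
        o=obs or bot.get_obs();H=np.array(c['hand_eye'])
        Rt=R.from_euler('xyz',o['tcp_rot'],degrees=True).as_matrix()
        return K,D,Rt@H[:3,:3],Rt@H[:3,3]+o['ee_pos']
    return K,D,R.from_euler('xyz',c['orientation'],degrees=True).as_matrix(),np.array(c['origin'])
def rays(px,C):
    K,D,Rm,o=C
    u=cv2.undistortPoints(np.array(px,float).reshape(-1,1,2),K,D).reshape(-1,2)
    d=np.c_[u,np.ones(len(u))]@Rm.T
    return o,d/np.linalg.norm(d,axis=1,keepdims=True)
def plane(px,C,z):
    o,d=rays(px,C);return o+d*((z-o[2])/d[:,2:])
def tri(p1,C1,p2,C2):
    """least-squares meeting point of two rays, and their gap"""
    o1,a=rays([p1],C1);o2,b=rays([p2],C2);a,b=a[0],b[0]
    s=np.linalg.lstsq(np.c_[a,-b],o2-o1,rcond=None)[0]
    x,y=o1+s[0]*a,o2+s[1]*b
    return (x+y)/2,np.linalg.norm(x-y)
def mask(im,kind):
    h=cv2.cvtColor(im,cv2.COLOR_RGB2HSV);H,S,V=[h[...,i].astype(int) for i in range(3)]
    m=((S<45)&(V>100)) if kind=='grey' else ((H>8)&(H<20)&(S>110)&(V>110))
    return m.astype(np.uint8)*255
def blobs(m,amin=60):
    cs,_=cv2.findContours(m,cv2.RETR_EXTERNAL,cv2.CHAIN_APPROX_NONE)
    return [c for c in cs if cv2.contourArea(c)>amin]
E
python3 - <<'E'
from h import *
np.set_printoptions(precision=4,suppress=True)
for n in('top','scene'):
    im=cv2.imread(f'pics/{n}0.png')[:,:,::-1].copy();C=cam(n)
    for k in('grey','wood'):
        for c in blobs(mask(im,k)):
            r=cv2.minAreaRect(c)
            if r[0][1]<80 : continue
            b=cv2.boxPoints(r)
            z={'grey':.014,'wood':.022}[k]
            P=plane(b,C,z); 
            if not(0.1<P[:,0].mean()<.8 and abs(P[:,1].mean())<.6): continue
            print(n,k,'px',np.round(r[0]),'xy@z',z,P.mean(0)[:2],'sides',np.linalg.norm(P[1]-P[0]),np.linalg.norm(P[2]-P[1]),'yaw',[np.degrees(np.arctan2(*(P[i+1]-P[i])[[1,0]])) for i in(0,1)])
E
```

```text
top grey px [  7. 350.] xy@z 0.014 [0.3893 0.5605] sides 0.030261687250103638 0.01725615929797803 yaw [np.float64(-71.35446483042764), np.float64(-159.32978421707062)]
top grey px [509. 321.] xy@z 0.014 [ 0.442  -0.3225] sides 0.08010958628040377 0.008823082294710525 yaw [np.float64(-81.31693501633507), np.float64(-173.00026721447816)]
top grey px [501. 285.] xy@z 0.014 [ 0.5047 -0.3098] sides 0.04499684375188765 0.008715473660677342 yaw [np.float64(-81.59243678255253), np.float64(-173.07475347055885)]
top grey px [170. 279.] xy@z 0.014 [0.5147 0.2793] sides 0.05457984396102241 0.07426596440662667 yaw [np.float64(-83.8029800296885), np.float64(-172.85554171446557)]
top grey px [293. 207.] xy@z 0.014 [0.6436 0.0602] sides 0.0859619458179356 0.10680812599443106 yaw [np.float64(-67.23029419234507), np.float64(-157.54725200047338)]
top grey px [214. 162.] xy@z 0.014 [0.7256 0.2049] sides 0.06387034343565356 0.06198363592077278 yaw [np.float64(-44.05349955397433), np.float64(-134.8707584174892)]
top wood px [498. 333.] xy@z 0.022 [ 0.4224 -0.2998] sides 0.11872579192396146 0.0279561645902
[... 890 characters left out ...]
64(7.151469365621546)]
scene grey px [427. 133.] xy@z 0.014 [0.3897 0.5853] sides 0.09720853712936078 0.027800239780251753 yaw [np.float64(105.19999566164563), np.float64(-24.24977515910742)]
scene wood px [162. 288.] xy@z 0.022 [ 0.4361 -0.3485] sides 0.02340264111410015 0.02989398936634261 yaw [np.float64(99.83465657066846), np.float64(-5.197453038358836)]
scene wood px [209. 296.] xy@z 0.022 [ 0.5267 -0.2847] sides 0.12578707857844734 0.034482823983508146 yaw [np.float64(98.88129272624103), np.float64(-8.360546759884222)]
scene wood px [193. 286.] xy@z 0.022 [ 0.4774 -0.2939] sides 0.13743195191086682 0.055314519793797375 yaw [np.float64(99.05395565341475), np.float64(-8.803697421131568)]
```

Request:
send_rows(linear=[[0.042,-0.014,0],[0.042,-0.014,0],[0.042,-0.014,0],[0.042,-0.014,0],[0.042,-0.014,0],[0.042,-0.014,0],[0.041,-0.014,0],[0,0,0]], twist=[[0,0,0],[0,0,0],[0,0,0],[0,0,0],[0,0,0],[0,0,0],[0,0,0.66],[0,0,0.66]], gripper=[100,100,100,100,100,100,100,100])

```text
time: 1.1
ee_pos: [0.4417, -0.3088, 0.2446]
tcp_rot: [-179.9, 0.0, 8.6]
wrist_force: [-0.4, -0.6, 0.3]
opening: 0.0854
grasp_force: 0.0
```

Run:
```python
from h import *
import pickle
for i in range(2): o=bot.get_obs();im=camera('wrist')
o=bot.get_obs();print(o['time'],o['ee_pos'],o['tcp_rot'],o['q'])
pickle.dump((o,im),open('w1.pkl','wb'));cv2.imwrite('pics/w1.png',im[:,:,::-1])
```

```text
1.2 [ 0.44040514 -0.3100637   0.24480315] [-1.79964706e+02  4.10457404e-02  8.62871175e+00] [-3.51456883e+01  3.44616181e+00  8.39971915e+00  9.50076123e+01
 -2.91163898e-03  1.36225614e+02]
```

View pics/w1.png

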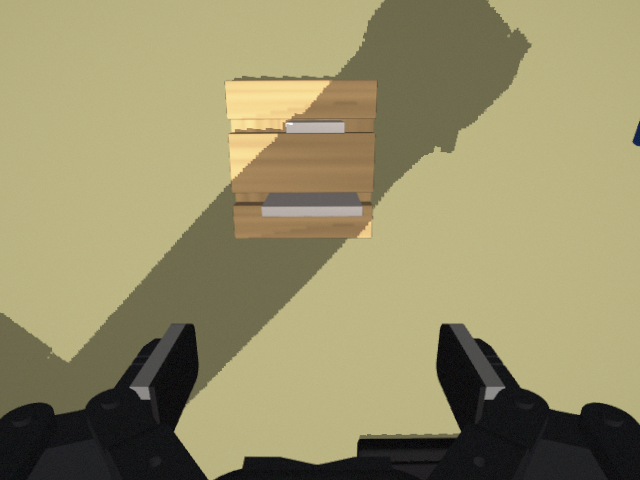

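The wrist view shows the rack. The sheet's top face spans cols 262–362 at rows 206–215, and the short plate is at (315,127). The fingers are open at the bottom of the picture.

Run:
```python
from h import *
import pickle
np.set_printoptions(precision=4,suppress=True)
o,im=pickle.load(open('w1.pkl','rb'));C=cam('wrist',o)
P=plane([(262,206.5),(362,206.5),(362,215.5),(262,215.5)],C,.066);print(P,P.mean(0),np.linalg.norm(P[1]-P[0]),np.degrees(np.arctan2(*(P[0]-P[1])[[1,0]])))
P=plane([(225,82),(377,81),(372,238),(236,238)],C,.022);print('rack',P,P.mean(0))
g=cv2.cvtColor(im,cv2.COLOR_RGB2HSV)
print(g[195:222,310].tolist())
t=cv2.imread('pics/top0.png')[:,:,::-1].copy();m=mask(t,'grey')
c=[c for c in blobs(m) if abs(cv2.minAreaRect(c)[0][0]-509)<3][0]
print(cv2.boxPoints(cv2.minAreaRect(c)))
# height: middle of sheet's top, top cam vs wrist cam
for p in [(487,325),(532,320)]: print(plane([p],cam('top'),.066))
s=cv2.imread('pics/scene0.png')[:,:,::-1].copy();m=mask(s,'grey')
c=[c for c in blobs(m) if abs(cv2.minAreaRect(c)[0][0]-178)<3][0]
a=cv2.approxPolyDP(c,2,True)[:,0];print(a)
for p in a:
  for w in [(362,206.5),(262,206.5),(362,215.5),(262,215.5)]:
    x,gp=tri(w,C,p,cam('scene'))
    if gp<.006:print(w,p,x,gp)
```

```text
[[ 0.4419 -0.2678  0.066 ]
 [ 0.4532 -0.3416  0.066 ]
 [ 0.4463 -0.3429  0.066 ]
 [ 0.4351 -0.2686  0.066 ]] [ 0.4441 -0.3052  0.066 ] 0.07469363230254862 98.63046674141513
rack [[ 0.526  -0.2236  0.022 ]
 [ 0.5444 -0.3413  0.022 ]
 [ 0.4172 -0.3618  0.022 ]
 [ 0.3993 -0.2441  0.022 ]] [ 0.4717 -0.2927  0.022 ]
[[4, 18, 100], [11, 20, 102], [4, 18, 101], [11, 21, 99], [8, 20, 101], [17, 18, 100], [8, 20, 101], [5, 15, 100], [8, 20, 101], [11, 20, 100], [11, 20, 100], [10, 17, 138], [13, 20, 182], [13, 19, 188], [12, 18, 185], [13, 19, 184], [11, 20, 183], [13, 20, 183], [14, 18, 183], [9, 18, 183], [13, 23, 176], [17, 59, 161], [17, 112, 164], [17, 115, 168], [17, 116, 169], [17, 114, 166], [18, 114, 161]]
[[486.53   321.8044]
 [531.5851 315.1786]
 [532.3218 320.188 ]
 [487.2667 326.8137]]
[[ 0.4385 -0.2689  0.066 ]]
[[ 0.4473 -0.344   0.066 ]]
[[193 257]
 [190 256]
 [164 276]]
(262, 206.5) [193 257] [ 0.4413 -0.2669  0.0625] 0.0012602915231614148
(262, 215.5) [193 257] [ 0.4331 -0.2654  0.0557] 0.004663845477842805
(262, 206.5) [190 256] [ 0.4418 -0.2701  0.0687] 0.0043460481598474945
(262, 215.5) [190 256] [ 0.4337 -0.2687  0.0619] 0.0010607323663942882
(362, 206.5) [164 276] [ 0.4526 -0.3422  0.064 ] 0.00048805018863207504
(362, 215.5) [164 276] [ 0.4458 -0.3422  0.0591] 0.003907822272527233
```

```bash
python3 - <<'E'
from h import *
np.set_printoptions(precision=4,suppress=True)
c=get_calibration('wrist');H=np.array(c['hand_eye']);K,D,_,_=cam('wrist')
C=(K,D,H[:3,:3],H[:3,3])
for p,y in [((187,325),-.0427),((197,325),-.0427),((150,390),-.0427),((441,325),.0427),((451,325),.0427),((490,390),.0427)]:
    o,d=rays([p],C);print(p,(o+d*((y-o[1])/d[:,1:2]))[0])
E
python3 - <<'E'
import cv2
im=cv2.imread('pics/w1.png')[300:440,100:220];cv2.imwrite('pics/crop1.png',cv2.resize(im,None,fx=5,fy=4,interpolation=cv2.INTER_NEAREST))
E
```

```text
(187, 325) [ 0.0124 -0.0427 -0.0072]
(197, 325) [ 0.0067 -0.0427  0.003 ]
(150, 390) [ 0.012  -0.0427 -0.0397]
(441, 325) [0.0077 0.0427 0.0012]
(451, 325) [ 0.0131  0.0427 -0.0085]
(490, 390) [ 0.013   0.0427 -0.0411]
```

View pics/crop1.png

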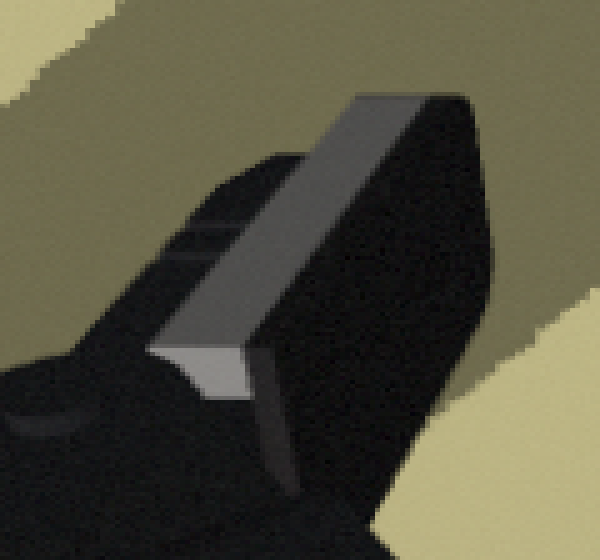

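The crop shows the left pad tip near corner at about (186,324), so with the fingers open the tip sits a few mm behind the TCP. I'll tilt the tool 70° so it can take the sheet by its two ends.

Request:
send_rows(linear=[[-0.043,-0.0044,0],[0,0,0],[0,0,0],[0,0,0],[0,0,0],[0,0,0],[0,0,0],[0,0,0]], twist=[[0,0,0],[0,1,0],[0,1,0],[0,1,0],[0,1,0],[0,1,0],[0,1,0],[0,1,0]], gripper=[100,100,100,100,100,100,100,100], grip_force=40)

```text
time: 2.2
ee_pos: [0.3959, -0.3133, 0.2457]
tcp_rot: [179.3, -70.3, 9.2]
wrist_force: [0.2, -0.4, 0.7]
opening: 0.0853
grasp_force: 0.0
```

```bash
cat > go.py <<'E'
from h import *
def rel(target,Rt=None):
    """shift to target TCP in tool axes"""
    o=bot.get_obs();Rm=R.from_euler('xyz',o['tcp_rot'],degrees=True).as_matrix()
    print('t',round(o['time'],2),'ee',np.round(o['ee_pos'],4),'rot',np.round(o['tcp_rot'],2),'q',np.round(o['q'],1),'F',np.round(o['wrist_force'],1),'op',round(o['opening'],4))
    print('shift',np.round(Rm.T@(np.array(target)-o['ee_pos']),4));print('Rm',np.round(Rm,3).tolist())
E
python3 -c "
from go import *
rel([.3976,-.312,.0631])"
```

```text
t 2.2 ee [ 0.3959 -0.3133  0.2457] rot [179.33 -70.3    9.24] q [-67.8 -31.  -41.9  45.6  66.2 125.7] F [ 0.2 -0.4  0.7] op 0.0853
shift [-0.1713 -0.0017  0.0633]
Rm [[0.333, 0.15, 0.931], [0.054, -0.989, 0.14], [0.941, 0.004, -0.337]]
```

Request:
send_rows(linear=[[-0.029,0,0.0105],[-0.029,0,0.0105],[-0.029,0,0.0105],[-0.029,0,0.0105],[-0.028,-0.001,0.0105],[-0.027,-0.001,0.0105],[0,0,0]], twist=[[0,0,0],[0,0,0],[0,0,0],[0,0,0],[0,0,0],[0,0,0],[0,0,0]], gripper=[100,100,100,100,100,100,100])

```text
time: 3.08
ee_pos: [0.3964, -0.3097, 0.0607]
tcp_rot: [-179.6, -69.9, 8.2]
wrist_force: [0.6, -0.6, 0.4]
opening: 0.0855
grasp_force: 0.0
```

```bash
python3 -c "
from go import *
im=camera('wrist');cv2.imwrite('pics/w2.png',im[:,:,::-1])
rel([.4533,-.3036,.0426])"
```

```text
t 3.12 ee [ 0.3968 -0.3105  0.0625] rot [-179.94  -69.97    8.56] q [-67.4 -19.5 -56.1  19.9  65.8 126. ] F [0.6 0.5 0.1] op 0.0851
shift [0.0008 0.0016 0.0603]
Rm [[0.339, 0.15, 0.929], [0.051, -0.989, 0.141], [0.94, -0.0, -0.342]]
```

View pics/w2.png

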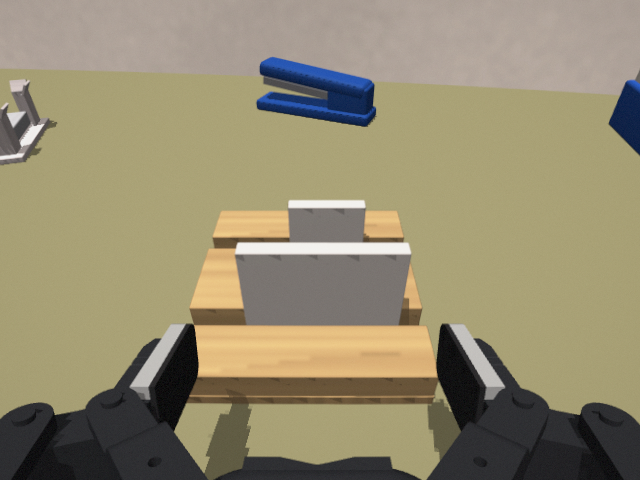

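The wrist view shows the upright sheet, near face at cols 238–409 and rows 252–325, about 2 mm off-centre to the right. The fingers straddle it with clear space, so I'm advancing and gripping its ends.

Request:
send_rows(linear=[[0,0.001,0.015],[0,0.001,0.015],[0,0,0.015],[0,0,0.01],[0,0,0.005],[0,0,0]], twist=[[0,0,0],[0,0,0],[0,0,0],[0,0,0],[0,0,0],[0,0,0]], gripper=[100,100,100,100,100,100])

```text
time: 3.88
ee_pos: [0.4535, -0.3046, 0.0435]
tcp_rot: [179.7, -70.0, 8.9]
wrist_force: [0.0, 0.4, 0.7]
opening: 0.0856
grasp_force: 0.0
```

Request:
send_rows(linear=[[0,0,0],[0,0,0],[0,0,0],[0,0,0]], twist=[[0,0,0],[0,0,0],[0,0,0],[0,0,0]], gripper=[60,60,60,60], grip_force=40)

```text
time: 4.38
ee_pos: [0.4534, -0.3047, 0.0434]
tcp_rot: [179.8, -70.1, 8.8]
wrist_force: [-1.5, -0.5, 5.4]
opening: 0.0747
grasp_force: 47.0
```

```bash
python3 -c "
from go import *
im=camera('wrist');cv2.imwrite('pics/w3.png',im[:,:,::-1])
rel([.4533,-.3036,.0426]);print(bot.get_obs()['grasp_force'])"
```

```text
t 4.42 ee [ 0.4534 -0.3047  0.0434] rot [179.79 -70.05   8.82] q [-59.5 -14.9 -58.2   1.   60.7 139.5] F [-2.1 -0.1  5.4] op 0.0753
shift [-0.0007 -0.0011  0.0003]
Rm [[0.337, 0.15, 0.929], [0.052, -0.989, 0.141], [0.94, 0.001, -0.341]]
47.01484501361847
```

View pics/w3.png

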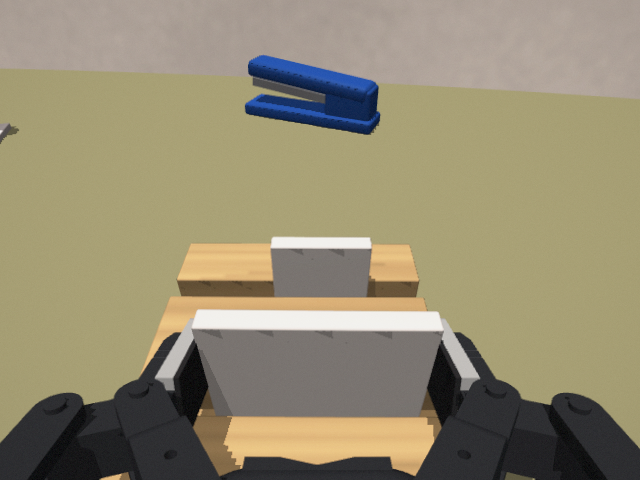

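The ends are gripped: 75 mm opening, 47 N, pad tips about level with the sheet's far face. Lifting straight up.

Request:
send_rows(linear=[[0.0094,0,-0.0034],[0.0188,0,-0.0068],[0.0282,0,-0.0103],[0.0282,0,-0.0103],[0.0282,0,-0.0103],[0.0282,0,-0.0103],[0.0188,0,-0.0068],[0,0,0]], twist=[[0,0,0],[0,0,0],[0,0,0],[0,0,0],[0,0,0],[0,0,0],[0,0,0],[0,0,0]], gripper=[60,60,60,60,60,60,60,60])

```text
time: 5.42
ee_pos: [0.4533, -0.3045, 0.2145]
tcp_rot: [179.5, -70.0, 9.0]
wrist_force: [-0.1, 0.5, -1.1]
opening: 0.0746
grasp_force: 46.9
```

```bash
python3 -c "
from go import *
rel([.42,-.10,.21]);print(bot.get_obs()['grasp_force'])"
```

```text
t 5.42 ee [ 0.4533 -0.3045  0.2145] rot [179.53 -70.05   9.04] q [-59.5 -30.6 -47.2  27.5  60.7 139.5] F [-0.1  0.5 -1.1] op 0.0746
shift [-0.0045 -0.2072 -0.0009]
Rm [[0.337, 0.15, 0.93], [0.054, -0.989, 0.14], [0.94, 0.003, -0.341]]
46.88541769981384
```

Request:
send_rows(linear=[[-0.001,-0.0414,0],[-0.001,-0.0414,0],[-0.001,-0.0414,0],[-0.001,-0.0414,0],[0,-0.0414,0],[0,0,0]], twist=[[0,0,0],[0,0,0],[0,0,0],[0,0,0],[0,0,0],[0,0,0]], gripper=[60,60,60,60,60,60])

```text
time: 6.18
ee_pos: [0.4566, -0.1746, 0.203]
tcp_rot: [-175.7, -68.3, 8.9]
wrist_force: [0.2, -0.7, -0.4]
opening: 0.0751
grasp_force: 47.1
```

Request:
send_rows(linear=[[0,0,0],[0,0,0],[0,0,0],[0,0,0],[0,0,0],[0,0,0],[0,0,0],[0,0,0]], twist=[[0,-1.025,0],[0,-1.025,0],[0,-1.025,0],[0,-1.025,0],[0,-1.025,0],[0,-1.025,0],[0,-1.025,0],[0,-1.025,0]], gripper=[60,60,60,60,60,60,60,60])

```text
time: 7.18
ee_pos: [0.4571, -0.1758, 0.2033]
tcp_rot: [-178.5, 13.8, 13.2]
wrist_force: [-0.1, -0.3, -1.1]
opening: 0.0748
grasp_force: 47.1
```

```bash
python3 -c "
from go import *
rel([.42,-.10,.025]);print(bot.get_obs()['grasp_force'])"
```

```text
t 7.17 ee [ 0.4571 -0.1758  0.2033] rot [-178.46   13.84   13.16] q [-17.9   8.3   7.8 102.2  -5.7 149.8] F [-0.1 -0.3 -1.1] op 0.0748
shift [ 0.0244 -0.0774  0.1798]
Rm [[0.945, 0.221, -0.239], [0.221, -0.975, -0.028], [-0.239, -0.026, -0.971]]
47.090036273002625
```

Request:
send_rows(linear=[[0.0082,-0.0119,0.0263],[0.0082,-0.0119,0.0263],[0.0082,-0.0119,0.0263],[0.0082,-0.0119,0.0263],[0.0082,-0.0119,0.0263],[0.0082,-0.0119,0.0263],[0,0,0]], twist=[[0,0,0],[0,0,0],[0,0,0],[0,0,0],[0,0,0],[-0.15,0,0],[0,0,0]], gripper=[60,60,60,60,60,60,60])

```text
time: 8.05
ee_pos: [0.4488, -0.0982, 0.0381]
tcp_rot: [-179.8, 13.8, 13.2]
wrist_force: [-0.4, 0.8, -0.3]
opening: 0.0749
grasp_force: 47.5
```

```bash
python3 -c "
from go import *
o=bot.get_obs();rel(o['ee_pos']-[0,0,.03]);print(o['grasp_force'])"
```

```text
t 8.05 ee [ 0.4488 -0.0982  0.0381] rot [-179.78   13.78   13.25] q [ -9.4   6.7 -12.4  83.8  -5.1 158. ] F [-0.4  0.8 -0.3] op 0.0749
shift [0.0071 0.0001 0.0291]
Rm [[0.945, 0.228, -0.233], [0.223, -0.974, -0.051], [-0.238, -0.004, -0.971]]
47.479984760284424
```

Request:
send_rows(linear=[[0.0019,0,0.0078],[0.0019,0,0.0078],[0.0014,0,0.0058],[0.001,0,0.0039],[0.0005,0,0.0019],[0.0005,0,0.0019],[0,0,0]], twist=[[0,0,0],[0,0,0],[0,0,0],[0,0,0],[0,0,0],[0,0,0],[0,0,0]], gripper=[60,60,60,60,60,60,60], grip_force=25)

```text
time: 8.93
ee_pos: [0.4497, -0.0986, 0.0098]
tcp_rot: [-179.9, 13.6, 13.2]
wrist_force: [0.7, -0.1, -1.3]
opening: 0.0752
grasp_force: 47.5
```

Request:
send_rows(linear=[[0.0005,0,0.0019],[0.0005,0,0.0019],[0,0,0]], twist=[[0,0,0],[0,0,0],[0,0,0]], gripper=[60,60,60])

```text
time: 9.3
ee_pos: [0.4499, -0.0987, 0.0064]
tcp_rot: [-179.9, 13.6, 13.2]
wrist_force: [-1.5, 1.5, 4.7]
opening: 0.0749
grasp_force: 50.7
```

```bash
python3 -c "
from go import *
im=camera('scene')
o=bot.get_obs();C=cam('scene')
K,D,Rm,p=C
u=cv2.projectPoints(np.array([[o['ee_pos']]]),cv2.Rodrigues(Rm.T)[0],-Rm.T@p,K,D)[0].ravel().astype(int);print(u)
a=im[u[1]-60:u[1]+60,u[0]-80:u[0]+80,::-1]
b=camera('wrist')[:,:,::-1]
out=np.vstack([cv2.resize(a,(400,300),interpolation=cv2.INTER_CUBIC),cv2.resize(b[200:],(400,300))]);cv2.imwrite('pics/s4.png',out)
print(o['wrist_force'],o['torque'],o['ee_pos'])
"
```

```text
[260 243]
[-1.7556119   0.7876751   4.98345336] [ 0.05421386  0.14864737 -0.09098527] [ 0.44989593 -0.09869816  0.00637598]
```

View pics/s4.png

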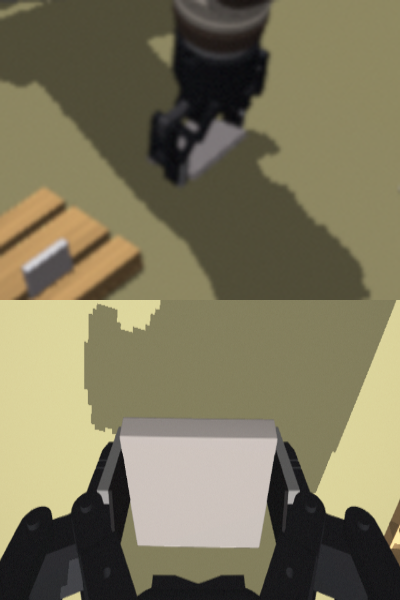

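The sheet hangs nearly flat with its lower edge just touching the bench, and its top edge (wrist row ~420 of the composite) is slightly higher. I'll press down gently to flatten it.

Request:
send_rows(linear=[[0.0003,0,0.0013],[0.0003,0,0.0013],[0,0,0]], twist=[[0,0,0],[0,0,0],[0,0,0]], gripper=[60,60,60])

```text
time: 9.78
ee_pos: [0.45, -0.0987, 0.0059]
tcp_rot: [-179.9, 13.6, 13.2]
wrist_force: [-6.9, 1.7, 25.8]
opening: 0.0749
grasp_force: 62.5
```

```bash
python3 -c "
from go import *
C=cam('wrist')
for a,b in(((194,327),(443,329)),((219,429),(416,431))):
    o,d=rays([a,b],C); s=.076/np.linalg.norm(d[0]-d[1]); print(np.round(o+d*s,4))
o=bot.get_obs();Rm=R.from_euler('xyz',o['tcp_rot'],degrees=True).as_matrix();print(o['ee_pos'],Rm[:,2])
"
```

```text
[[ 0.4598 -0.0574  0.0163]
 [ 0.4769 -0.1314  0.0168]]
[[ 0.4047 -0.07    0.0127]
 [ 0.4217 -0.1441  0.0132]]
[ 0.45000091 -0.09872127  0.00590571] [-0.22872275 -0.05204912 -0.97209917]
```

The tips touch the bench while the sheet hangs only about 5–8 mm above it, close to level. I'll ease the press and let go here; it is a small, harmless set-down.

Request:
send_rows(linear=[[-0.0005,0,-0.002],[0,0,0],[0,0,0],[0,0,0],[0,0,0]], twist=[[0,0,0],[0,0,0],[0,0,0],[0,0,0],[0,0,0]], gripper=[60,92,100,100,100])

```text
time: 10.4
ee_pos: [0.4496, -0.0986, 0.005]
tcp_rot: [-179.9, 13.6, 13.2]
wrist_force: [-0.8, -0.8, 0.1]
opening: 0.0854
grasp_force: 0.0
```

Request:
send_rows(linear=[[-0.002,0,-0.01],[-0.008,0,-0.03],[-0.008,0,-0.04],[-0.008,0,-0.04],[-0.008,0,-0.04],[0,0,0],[0,0,0]], twist=[[0,0,0],[0,0,0],[0,0,0],[0,0.7,0],[0,0.68,0],[0,0,0],[0,0,0]], gripper=[100,100,100,100,100,100,100])

```text
time: 11.28
ee_pos: [0.4493, -0.0992, 0.1688]
tcp_rot: [-179.9, -0.2, 13.1]
wrist_force: [0.7, 0.6, -0.8]
opening: 0.0853
grasp_force: 0.0
```

```bash
python3 -c "
from go import *
import pickle
o=bot.get_obs();im=camera('wrist');pickle.dump((o,im),open('w5.pkl','wb'));cv2.imwrite('pics/w5.png',im[:,:,::-1]);rel(o['ee_pos'])
C=cam('wrist',o)
h=cv2.cvtColor(im,cv2.COLOR_RGB2HSV)
for c in blobs(mask(im,'grey'),1500):
    r=cv2.minAreaRect(c);b=cv2.boxPoints(r)
    P=plane(b,C,.008);print(r,P.mean(0),np.linalg.norm(P[1]-P[0]),np.linalg.norm(P[2]-P[1]),[np.degrees(np.arctan2(*(P[i+1]-P[i])[[1,0]])) for i in(0,1)])
"
```

```text
t 11.32 ee [ 0.4492 -0.099   0.1679] rot [-1.7984e+02 -6.0000e-02  1.3140e+01] q [-12.5  -8.2 -11.4  86.8   0.2 154.3] F [-0.6 -0.2 -1. ] op 0.0855
shift [ 0.      0.0002 -0.0009]
Rm [[0.974, 0.227, 0.0], [0.227, -0.974, 0.003], [0.001, -0.003, -1.0]]
((316.5967712402344, 230.932861328125), (108.25011444091797, 81.51290130615234), 0.784824550151825) [ 0.44308008 -0.09958608  0.008     ] 0.060950520918665846 0.0752121063845743 [np.float64(10.066531676450776), np.float64(-77.65440895280364)]
```

View pics/w5.png

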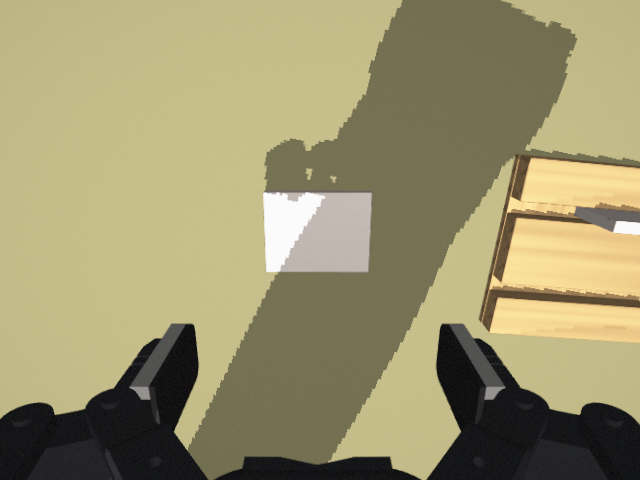

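The wrist view shows the sheet flat on the bench, corners (264,192), (372,193), (369,271), (267,272). Next: turn 90° and grip it across its 60 mm side.

Request:
send_rows(linear=[[-0.0062,-0.0008,0],[0,0,0],[0,0,0],[0,0,0],[0,0,0.02],[0,0,0.02],[0,0,0.02],[0,0,0.02]], twist=[[0,0,-1],[0,0,-1],[0,0,-1],[0,0,-1],[0,0,-1],[0,0,-1],[0,0,-1],[0,0,-1]], gripper=[100,100,100,100,96,96,96,96])

```text
time: 12.32
ee_pos: [0.4429, -0.0991, 0.0861]
tcp_rot: [-179.9, -0.2, 93.5]
wrist_force: [-0.1, -0.3, 0.3]
opening: 0.082
grasp_force: 0.0
```

Request:
send_rows(linear=[[0,0,0],[0,0,0.02],[0,0,0]], twist=[[0,0,-1],[0,0,0],[0,0,0]], gripper=[96,96,96])

```text
time: 12.7
ee_pos: [0.4421, -0.0989, 0.0659]
tcp_rot: [-179.9, -0.3, 103.1]
wrist_force: [-0.4, -0.2, 0.6]
opening: 0.0819
grasp_force: 0.0
```

```bash
python3 -c "
from go import *
o=bot.get_obs();rel([.4431,-.0996,.0105])
im=camera('wrist');C=cam('wrist',o);cv2.imwrite('pics/w6.png',im[:,:,::-1])
for c in blobs(mask(im,'grey'),3000):
    a=cv2.approxPolyDP(c,6,True)[:,0];print(a.tolist());print(np.round(plane(a,C,.008),4).tolist())
"
```

```text
t 12.7 ee [ 0.4421 -0.0989  0.0659] rot [-179.86   -0.26  103.15] q [-12.7  -7.7 -22.2  75.7   0.2  64.1] F [-0.4 -0.2  0.6] op 0.0819
shift [-0.0011  0.0009  0.0554]
Rm [[-0.227, 0.974, -0.003], [0.974, 0.227, 0.004], [0.005, -0.002, -1.0]]
[[256, 206], [260, 352], [376, 353], [384, 209]]
[[0.4059, -0.0684, 0.008], [0.4218, -0.1428, 0.008], [0.4795, -0.1298, 0.008], [0.4627, -0.0565, 0.008]]
```

Request:
send_rows(linear=[[-0.0005,0.0005,0.015],[0,0,0.015],[0,0,0.015],[0,0,0.008],[0,0,0.0025],[0,0,0]], twist=[[0,0,0],[0,0,0],[0,0,0],[0,0,0],[0,0,0],[0,0,0]], gripper=[96,96,96,96,96,96])

```text
time: 13.5
ee_pos: [0.4444, -0.0997, 0.0133]
tcp_rot: [179.8, -0.1, 103.1]
wrist_force: [0.0, 0.1, 0.3]
opening: 0.0819
grasp_force: 0.0
```

Request:
send_rows(linear=[[0,0,0],[0,0,0],[0,0,0],[0,0,0]], twist=[[0,0,0],[0,0,0],[0,0,0],[0,0,0]], gripper=[50,50,50,50], grip_force=40)

```text
time: 14.0
ee_pos: [0.4446, -0.0997, 0.0141]
tcp_rot: [179.8, -0.1, 103.1]
wrist_force: [-2.6, -0.1, 7.3]
opening: 0.0584
grasp_force: 41.6
```

Request:
send_rows(linear=[[0,0,-0.005],[0,0,-0.015],[0,0,-0.03],[0,0,-0.04],[0,0,-0.04],[0,0,-0.02],[0,0,0]], twist=[[0,0,0],[0,0,0],[0,0,0],[0,0,0],[0,0,0],[0,0,0],[0,0,0]], gripper=[50,50,50,50,50,50,50])

```text
time: 14.88
ee_pos: [0.4447, -0.1003, 0.1653]
tcp_rot: [179.6, -0.0, 103.1]
wrist_force: [0.2, 0.3, -1.3]
opening: 0.058
grasp_force: 43.0
```

```bash
python3 -c "
from go import *
o=bot.get_obs();rel([.62,.05,.165]);print(o['grasp_force'])
c=get_calibration('wrist');H=np.array(c['hand_eye']);K,D,_,_=cam('wrist');C=(K,D,H[:3,:3],H[:3,3])
im=camera('wrist');cv2.imwrite('pics/w7.png',im[:,:,::-1])
for c in blobs(mask(im,'grey'),3000):
    a=cv2.approxPolyDP(c,6,True)[:,0];print(a.tolist())
    for z in(-.002,.002): print(np.round(plane(a,C,z),4).tolist())
"
```

```text
t 14.88 ee [ 0.4447 -0.1003  0.1653] rot [ 1.7964e+02 -4.0000e-02  1.0314e+02] q [-12.8  -9.1 -12.4  86.4   0.2  64. ] F [ 0.2  0.3 -1.3] op 0.058
shift [0.1065 0.2048 0.0017]
Rm [[-0.227, 0.974, 0.006], [0.974, 0.227, 0.002], [0.001, 0.006, -1.0]]
42.997119426727295
[[234, 234], [242, 420], [391, 421], [403, 237]]
[[0.0428, -0.0266, -0.002], [-0.0291, -0.0283, -0.002], [-0.0295, 0.0269, -0.002], [0.0418, 0.0265, -0.002]]
[[0.0416, -0.0274, 0.002], [-0.0326, -0.0291, 0.002], [-0.033, 0.0277, 0.002], [0.0406, 0.0274, 0.002]]
```

View pics/w7.png

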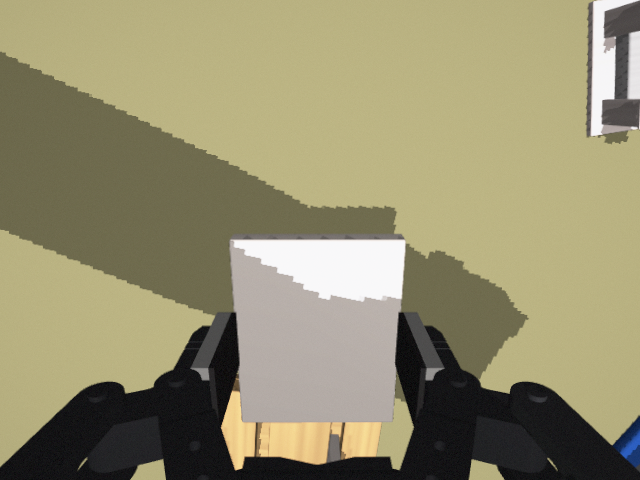

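The sheet is held level: corners (234,234), (403,237), (391,421), (242,420), centred between the pads. The stand is visible at the upper right. Moving so the camera sees the stand, with the tool turned to the stand's yaw.

Request:
send_rows(linear=[[0.0248,0.0403,0],[0.0248,0.0403,0],[0.0248,0.0403,0],[0.0248,0.0403,0],[0,0,0]], twist=[[0,0,0],[0,0,0],[0,0,0],[0,0,0],[0,0,0]], gripper=[50,50,50,50,50])

```text
time: 15.55
ee_pos: [0.579, 0.0352, 0.1612]
tcp_rot: [-180.0, -0.2, 103.3]
wrist_force: [-0.6, -0.7, -1.1]
opening: 0.058
grasp_force: 43.1
```

Request:
send_rows(linear=[[0,0,0],[0,0,0],[0,0,0],[0,0,0],[0,0,0],[0,0,0],[0,0,0],[0,0,0]], twist=[[0,0,1.006],[0,0,1.006],[0,0,1.006],[0,0,1.006],[0,0,1.006],[0,0,1.006],[0,0,1.006],[0,0,1.006]], gripper=[50,50,50,50,50,50,50,50])

```text
time: 16.55
ee_pos: [0.5774, 0.0325, 0.1628]
tcp_rot: [-179.9, -0.1, 22.3]
wrist_force: [-0.3, -0.0, 0.1]
opening: 0.0579
grasp_force: 43.1
```

```bash
python3 -c "
from go import *
import pickle
o=bot.get_obs();im=camera('wrist');rel([.6436,.06,.165])
pickle.dump((o,im),open('w8.pkl','wb'));cv2.imwrite('pics/w8.png',im[:,:,::-1])
"
```

```text
t 16.6 ee [0.5774 0.0325 0.1628] rot [-1.7988e+02 -9.0000e-02  2.1810e+01] q [3.200e+00 7.900e+00 4.200e+00 8.620e+01 1.000e-01 1.613e+02] F [ 0.4 -0.4 -1. ] op 0.058
shift [ 0.0717 -0.0009 -0.002 ]
Rm [[0.928, 0.372, 0.001], [0.372, -0.928, 0.003], [0.002, -0.002, -1.0]]
```

View pics/w8.png

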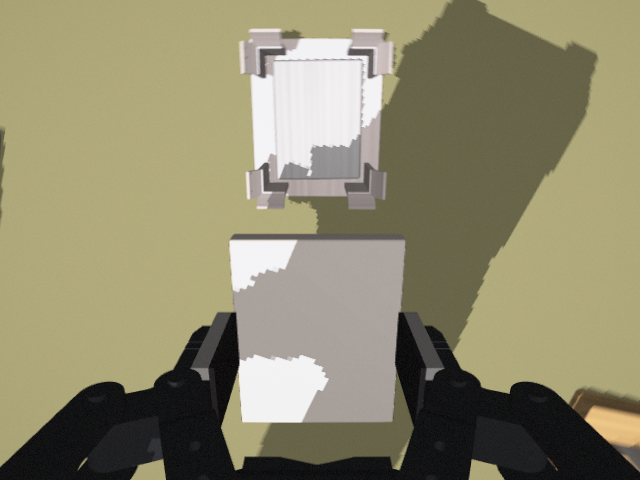

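The wrist view shows the stand aligned with the tool: corner flares at cols 240–394 and rows 29–208, the lower block at rows 60–180 and the base at rows 38–197. The held sheet is centred on nearly the same column.

```bash
python3 -c "
from go import *
import pickle
o,im=pickle.load(open('w8.pkl','rb'));C=cam('wrist',o)
Rm=R.from_euler('xyz',o['tcp_rot'],degrees=True).as_matrix()
def f(n,px,z):
    P=plane(px,C,z);T=(P-o['ee_pos'])@Rm;print(n,'world',np.round(P.mean(0),4),'tool',np.round(T.mean(0),4),'sizes',np.round(T.max(0)-T.min(0),4))
f('base',[(251,38),(383,38),(379,197),(255,197)],.006)
f('block',[(275,60),(362,60),(360,179),(277,180)],.020)
f('flares',[(265,29),(378,29),(363,208),(270,208)],.049)
f('flaresY',[(240,57),(394,57),(386,186),(247,186)],.049)
t=cam('top')
# height check: block corners wrist vs top image
g=cv2.imread('pics/top0.png');cv2.imwrite('pics/crop2.png',cv2.resize(g[165:250,250:340],None,fx=6,fy=6,interpolation=cv2.INTER_CUBIC))
"
```

```text
base world [0.6421 0.06   0.006 ] tool [ 0.0701 -0.0005  0.1569] sizes [0.1003 0.0854 0.0003]
block world [0.6426 0.0592 0.02  ] tool [0.0703 0.0004 0.1429] sizes [0.072  0.0537 0.0002]
flares world [0.6429 0.0591 0.049 ] tool [0.0705 0.0005 0.1139] sizes [0.0961 0.0596 0.0003]
flaresY world [0.6422 0.0601 0.049 ] tool [ 0.0703 -0.0007  0.1139] sizes [0.0694 0.082  0.0003]
```

View pics/crop2.png

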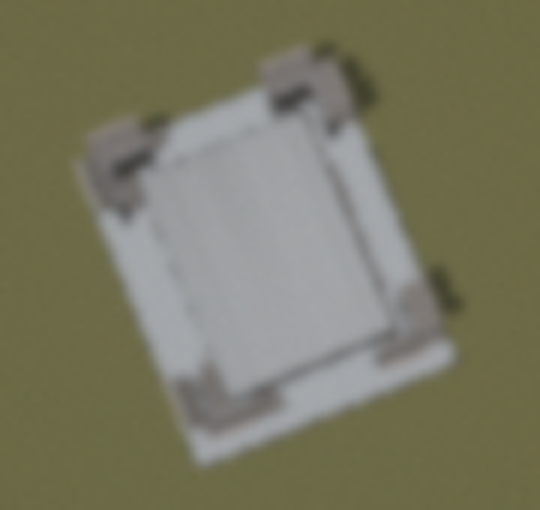

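The top crop confirms the lower block sits in the stand between the four corner angles. The base and block sizes agree with the heights used. Moving over the stand.

Request:
send_rows(linear=[[0.035,0,0],[0.0355,0,0],[0,0,0.02],[0,0,0.03],[0,0,0.03],[0,0,0.015],[0,0,0]], twist=[[0,0,0],[0,0,0],[0,0,0],[0,0,0],[0,0,0],[0,0,0],[0,0,0]], gripper=[50,50,50,50,50,50,50])

```text
time: 17.48
ee_pos: [0.6427, 0.0602, 0.068]
tcp_rot: [-179.9, -0.1, 22.7]
wrist_force: [0.8, 0.1, -0.2]
opening: 0.058
grasp_force: 43.1
```

```bash
python3 -c "
from go import *
rel([.6428,.0587,.065])
im=camera('wrist');cv2.imwrite('pics/w9.png',im[100:480,:,::-1])
rel([.6428,.0587,.065])
"
```

```text
t 17.48 ee [0.6427 0.0602 0.068 ] rot [-1.7987e+02 -6.0000e-02  2.2710e+01] q [5.300e+00 1.820e+01 5.800e+00 7.760e+01 1.000e-01 1.626e+02] F [ 0.8  0.1 -0.2] op 0.058
shift [-0.0005  0.0015  0.003 ]
Rm [[0.922, 0.386, 0.0], [0.386, -0.922, 0.003], [0.001, -0.002, -1.0]]
t 17.52 ee [0.6434 0.0604 0.0693] rot [-1.799e+02 -1.700e-01  2.270e+01] q [5.300e+00 1.810e+01 5.900e+00 7.760e+01 1.000e-01 1.626e+02] F [-0.1 -0.4 -1.5] op 0.0582
shift [-0.0012  0.0013  0.0043]
Rm [[0.923, 0.386, 0.002], [0.386, -0.923, 0.003], [0.003, -0.002, -1.0]]
```

View pics/w9.png

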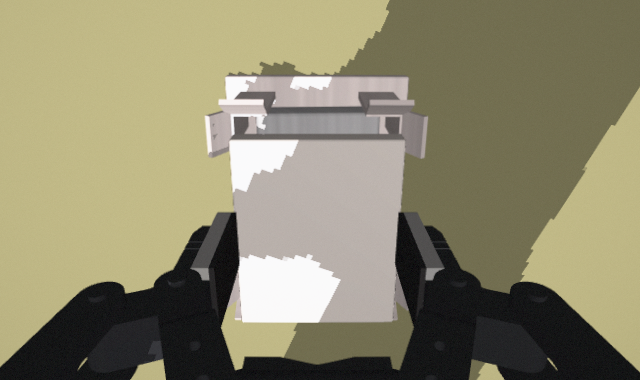

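The sheet is above the stand, laterally centred: flares at cols 207–427, sheet front edge at 231–404. I'll check the long direction using the far flare's outer edge at full-image row ≈199.

```bash
python3 -c "
from go import *
o=bot.get_obs();C=cam('wrist',o);Rm=R.from_euler('xyz',o['tcp_rot'],degrees=True).as_matrix()
for p,z in [((242,199),.049),((390,199),.049),((207,230),.049),((427,230),.049),((226,177),.006),((408,177),.006)]:
    print(p,np.round(((plane([p],C,z)-o['ee_pos'])@Rm)[0],4))
"
```

```text
(242, 199) [ 0.0481 -0.0275  0.0205]
(390, 199) [0.0482 0.0257 0.0204]
(207, 230) [ 0.0365 -0.0411  0.0205]
(427, 230) [0.0366 0.04   0.0204]
(226, 177) [ 0.0491 -0.0421  0.0636]
(408, 177) [0.0491 0.041  0.0634]
```

Request:
send_rows(linear=[[-0.0004,-0.0003,0.006],[0,0,0.006],[0,0,0.005],[0,0,0.005],[0,0,0]], twist=[[0,0,0],[0,0,0],[0,0,0],[0,0,0],[0,0,0]], gripper=[50,50,50,50,50])

```text
time: 18.15
ee_pos: [0.6429, 0.0608, 0.0465]
tcp_rot: [-179.9, -0.1, 22.7]
wrist_force: [-0.3, 0.0, -0.9]
opening: 0.058
grasp_force: 43.1
```

Request:
send_rows(linear=[[0,0,0.003],[0,0,0.003],[0,0,0]], twist=[[0,0,0],[0,0,0],[0,0,0]], gripper=[50,50,50])

```text
time: 18.52
ee_pos: [0.643, 0.0608, 0.0407]
tcp_rot: [-179.9, -0.2, 22.7]
wrist_force: [0.1, 0.6, 0.1]
opening: 0.058
grasp_force: 43.1
```

Request:
send_rows(linear=[[0,0,0.002],[0,0,0.001],[0,0,0]], twist=[[0,0,0],[0,0,0],[0,0,0]], gripper=[50,50,50])

```text
time: 18.9
ee_pos: [0.6431, 0.0608, 0.0379]
tcp_rot: [-179.9, -0.2, 22.7]
wrist_force: [-0.1, -0.8, -1.6]
opening: 0.058
grasp_force: 43.1
```

Request:
send_rows(linear=[[0,0,0.0015],[0,0,0]], twist=[[0,0,0],[0,0,0]], gripper=[50,50])

```text
time: 19.15
ee_pos: [0.6431, 0.0608, 0.0364]
tcp_rot: [-179.9, -0.2, 22.7]
wrist_force: [-0.0, -0.2, -1.6]
opening: 0.058
grasp_force: 43.1
```

Request:
send_rows(linear=[[0,0,0.0015],[0,0,0]], twist=[[0,0,0],[0,0,0]], gripper=[50,50])

```text
time: 19.4
ee_pos: [0.6431, 0.0608, 0.0349]
tcp_rot: [-179.9, -0.2, 22.7]
wrist_force: [-0.3, -0.3, -0.5]
opening: 0.0581
grasp_force: 43.1
```

Request:
send_rows(linear=[[0,0,0.001],[0,0,0.0005],[0,0,0]], twist=[[0,0,0],[0,0,0],[0,0,0]], gripper=[50,50,50])

```text
time: 19.77
ee_pos: [0.6433, 0.0608, 0.0343]
tcp_rot: [-179.9, -0.2, 22.7]
wrist_force: [-3.7, 0.0, 5.5]
opening: 0.0581
grasp_force: 43.9
```

Request:
send_rows(linear=[[0,0,0.0012],[0,0,0]], twist=[[0,0,0],[0,0,0]], gripper=[50,50])

```text
time: 20.02
ee_pos: [0.6433, 0.0608, 0.0342]
tcp_rot: [-179.9, -0.3, 22.7]
wrist_force: [-6.4, -1.3, 12.6]
opening: 0.0581
grasp_force: 44.7
```

The sheet touched down at TCP z 0.034, as expected. Releasing and retreating straight up.

Request:
send_rows(linear=[[0,0,-0.0012],[0,0,0],[0,0,0],[0,0,0],[0,0,-0.01],[0,0,-0.03],[0,0,-0.04],[0,0,-0.05]], twist=[[0,0,0],[0,0,0],[0,0,0],[0,0,0],[0,0,0],[0,0,0],[0,0,0],[0,0,0]], gripper=[50,95,95,95,95,95,95,95])

```text
time: 21.02
ee_pos: [0.6424, 0.0604, 0.1648]
tcp_rot: [-179.9, -0.1, 22.7]
wrist_force: [0.8, 0.3, 0.1]
opening: 0.081
grasp_force: 0.0
```

Request:
send_rows(linear=[[-0.03,0,-0.01],[-0.03,0,0],[0,0,0]], twist=[[0,0,0],[0,0,0],[0,0,0]], gripper=[95,95,95])

```text
time: 21.4
ee_pos: [0.5866, 0.0368, 0.1749]
tcp_rot: [-179.9, -0.3, 22.6]
wrist_force: [0.1, 0.0, 0.3]
opening: 0.0812
grasp_force: 0.0
```

```bash
python3 -c "
from go import *
import pickle
o=bot.get_obs();im=camera('wrist');rel([.5155,.28,.17])
pickle.dump((o,im),open('w10.pkl','wb'));cv2.imwrite('pics/w10.png',im[:,:,::-1])
"
```

```text
t 21.45 ee [0.5875 0.0371 0.1745] rot [-179.93   -0.28   22.63] q [  3.5   9.2   6.9  87.4   0.2 160.9] F [ 0.4 -0.3 -0.1] op 0.0815
shift [ 0.027  -0.2518  0.0049]
Rm [[0.923, 0.385, 0.004], [0.385, -0.923, 0.003], [0.005, -0.001, -1.0]]
```

View pics/w10.png

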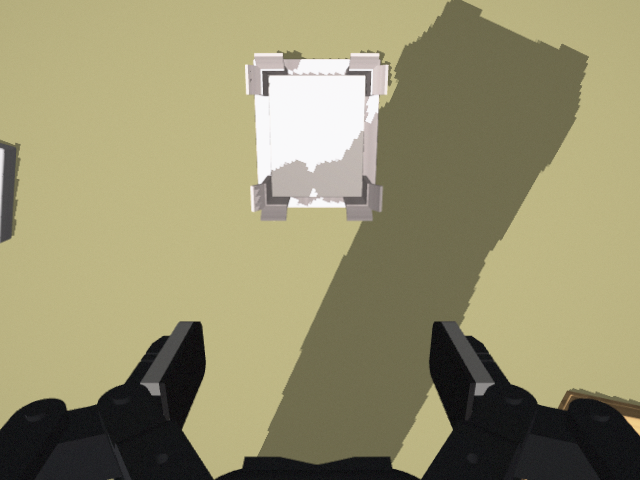

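The sheet lies flat inside the four corners: visible face at cols 269–365 and rows 75–197, flares clear all round. Now the upper block. I've already viewed more pictures than allowed, so from here I'll work from numbers only.

Request:
send_rows(linear=[[0.0045,-0.042,0],[0.0045,-0.042,0],[0.0045,-0.042,0],[0.0045,-0.042,0],[0.0045,-0.042,0],[0.0045,-0.042,0],[0,0,0]], twist=[[0,0,0],[0,0,0],[0,0,0],[0,0,0],[0,0,0],[0,0,0],[0,0,0]], gripper=[95,95,95,95,95,95,95])

```text
time: 22.32
ee_pos: [0.5267, 0.2558, 0.1739]
tcp_rot: [-178.7, -0.2, 25.3]
wrist_force: [-0.2, -0.3, 0.5]
opening: 0.0815
grasp_force: 0.0
```

Request:
send_rows(linear=[[0,0,0],[0,0,0],[0,0,0],[0,0,0],[0,0,0],[0,0,0],[0,0,0],[0,0,0]], twist=[[0,0,-1.025],[0,0,-1.025],[0,0,-1.025],[0,0,-1.025],[0,0,-1.025],[0,0,-1.025],[0,0,-1.025],[0,0,-1.025]], gripper=[95,95,95,95,95,95,95,95])

```text
time: 23.32
ee_pos: [0.5272, 0.2535, 0.1741]
tcp_rot: [180.0, -1.3, 107.5]
wrist_force: [0.2, 0.0, -0.1]
opening: 0.0811
grasp_force: 0.0
```

Request:
send_rows(linear=[[0,0,0],[0,0,0],[0,0,0],[0,0,0],[0,0,0],[0,0,0],[0,0,0],[0,0,0]], twist=[[0,0,-1.025],[0,0,-1.025],[0,0,-1.025],[0,0,-1.025],[0,0,-1.025],[0,0,-1.025],[0,0,-1.025],[0,0,-1.025]], gripper=[95,95,95,95,95,95,95,95])

```text
time: 24.32
ee_pos: [0.5272, 0.2535, 0.1741]
tcp_rot: [178.7, -0.2, -170.5]
wrist_force: [0.6, -0.9, -1.1]
opening: 0.081
grasp_force: 0.0
```

```bash
cat > blk.py <<'E'
from go import *
o=bot.get_obs();im=camera('wrist');C=cam('wrist',o);rel(o['ee_pos'])
Rm=R.from_euler('xyz',o['tcp_rot'],degrees=True).as_matrix()
for c in blobs(mask(im,'grey'),2000):
    b=cv2.boxPoints(cv2.minAreaRect(c)); a=cv2.approxPolyDP(c,6,True)[:,0]
    print(a.tolist())
    for q in (b,a):
        P=plane(q,C,.014);T=(P-o['ee_pos'])@Rm
        print('tool',np.round(T,4).tolist(),'mid',np.round((T.max(0)+T.min(0))/2,4))
E
python3 blk.py
```

```text
t 24.38 ee [0.5272 0.2535 0.1741] rot [ 1.7874e+02 -1.7000e-01 -1.7002e+02] q [25.1  8.7  6.3 87.4  1.3 15.1] F [ 0.3  0.8 -0.4] op 0.0808
shift [-0. -0.  0.]
Rm [[-0.985, -0.173, -0.007], [-0.173, 0.985, 0.021], [0.003, 0.022, -1.0]]
[[189, 419], [184, 433], [203, 463], [232, 467], [257, 449], [258, 425], [237, 412], [207, 409]]
tool [[-0.156, -0.1097, 0.1572], [-0.1566, -0.0476, 0.1586], [-0.2201, -0.0506, 0.1583], [-0.2194, -0.1165, 0.1569]] mid [-0.1881 -0.0821  0.1578]
tool [[-0.1673, -0.1067, 0.1573], [-0.1819, -0.1125, 0.1571], [-0.2149, -0.0994, 0.1573], [-0.2198, -0.0743, 0.1578], [-0.1999, -0.0514, 0.1584], [-0.1741, -0.0493, 0.1585], [-0.1604, -0.0661, 0.1582], [-0.1572, -0.0907, 0.1577]] mid [-0.1885 -0.0809  0.1578]
[[76, 256], [0, 273], [0, 352], [13, 376], [0, 387], [5, 420], [37, 388], [80, 381], [68, 404], [88, 402], [93, 384], [82, 372], [96, 358], [103, 372], [123, 367]]
tool [[-0.04, -0.2598, 0.1543], [-0.017, -0.1594, 0.1566], [-0.1407, -0.1527, 0.1563], [-0.1715, -0.2664, 0.1537]] mid [-0.0943 -0.2095  0.1552]
tool [[-0.0218, -0.1748, 0.1562], [-0.0348, -0.2345, 0.1549], [-0.1022, -0.251, 0.1543], [-0.1246, -0.2458, 0.1543], [-0.1353, -0.2593, 0.154], [-0.1686, -0.2635, 0.1538], [-0.1361, -0.2284, 0.1547], [-0.1292, -0.1914, 0.1555], [-0.1518, -0.2058, 0.1551], [-0.1498, -0.1886, 0.1555], [-0.1321, -0.1813, 0.1557], [-0.1206, -0.1882, 0.1556], [-0.1076, -0.1746, 0.156], [-0.1206, -0.1712, 0.156], [-0.116, -0.1543, 0.1564]] mid [-0.0952 -0.2089  0.1551]
[[317, 160], [313, 260], [384, 262], [393, 165]]
tool [[-0.0265, -0.0034, 0.16], [0.0461, -0.0009, 0.1603], [0.0444, 0.0526, 0.1615], [-0.029, 0.0543, 0.1613]] mid [0.0086 0.0255 0.1607]
tool [[0.046, 0.0005, 0.1603], [-0.0261, -0.0024, 0.16], [-0.0282, 0.0497, 0.1612], [0.0426, 0.0525, 0.1614]] mid [0.0089 0.025  0.1607]
```

Request:
send_rows(linear=[[0.0088,0.025,0],[0,0,0],[0,0,0.03],[0,0,0.04],[0,0,0.03],[0,0,0]], twist=[[0,0,0],[0.126,0,0.23],[0,0,0],[0,0,0],[0,0,0],[0,0,0]], gripper=[95,95,95,95,95,95])

```text
time: 25.12
ee_pos: [0.5126, 0.2764, 0.0725]
tcp_rot: [-179.9, -0.4, -173.2]
wrist_force: [0.4, -0.1, -0.3]
opening: 0.0814
grasp_force: 0.0
```

```bash
python3 blk.py
```

```text
t 25.18 ee [0.5134 0.277  0.0745] rot [-179.97   -0.29 -173.2 ] q [28.3  9.9 -3.4 77.   0.1 21.5] F [0.2 0.8 0.6] op 0.0812
shift [ 0.0009 -0.0005  0.002 ]
Rm [[-0.993, -0.118, -0.005], [-0.118, 0.993, -0.001], [0.005, -0.0, -1.0]]
[[379, 212], [267, 216], [273, 351], [376, 350]]
tool [[0.0335, -0.023, 0.0588], [0.035, 0.0301, 0.0587], [-0.0376, 0.0355, 0.0581], [-0.0395, -0.0238, 0.0582]] mid [-0.0022  0.0059  0.0584]
tool [[0.035, 0.0288, 0.0587], [0.0331, -0.0224, 0.0588], [-0.0378, -0.022, 0.0582], [-0.0372, 0.0306, 0.0581]] mid [-0.0014  0.0041  0.0584]
```

Request:
send_rows(linear=[[-0.0018,0.0037,0],[0,0,0.02],[0,0,0.02],[0,0,0.012],[0,0,0.0045],[0,0,0]], twist=[[0,0,-0.08],[0,0,0],[0,0,0],[0,0,0],[0,0,0],[0,0,0]], gripper=[95,95,95,95,95,95])

```text
time: 25.92
ee_pos: [0.5148, 0.2818, 0.0188]
tcp_rot: [180.0, -0.2, -172.2]
wrist_force: [1.4, -0.1, 0.2]
opening: 0.0815
grasp_force: 0.0
```

Request:
send_rows(linear=[[0,0,0],[0,0,0],[0,0,0],[0,0,0],[0,0,0]], twist=[[0,0,0],[0,0,0],[0,0,0],[0,0,0],[0,0,0]], gripper=[40,40,40,40,40], grip_force=60)

```text
time: 26.55
ee_pos: [0.5151, 0.2818, 0.0196]
tcp_rot: [180.0, -0.1, -172.2]
wrist_force: [-1.1, -1.8, 5.6]
opening: 0.0518
grasp_force: 62.7
```

Request:
send_rows(linear=[[0,0,-0.005],[0,0,-0.015],[0,0,-0.03],[0,0,-0.04],[0,0,-0.04],[0,0,-0.02],[0,0,0]], twist=[[0,0,0],[0,0,0],[0,0,0],[0,0,0],[0,0,0],[0,0,0],[0,0,0]], gripper=[40,40,40,40,40,40,40])

```text
time: 27.42
ee_pos: [0.5158, 0.2821, 0.1705]
tcp_rot: [179.9, -0.0, -172.2]
wrist_force: [0.7, -0.3, -3.7]
opening: 0.0516
grasp_force: 63.6
```

```bash
python3 -c "
from go import *
o=bot.get_obs();rel([.643,.0605,.17]);print(o['grasp_force'])
c=get_calibration('wrist');H=np.array(c['hand_eye']);K,D,_,_=cam('wrist');C=(K,D,H[:3,:3],H[:3,3])
im=camera('wrist')
for c in blobs(mask(im,'grey'),3000):
    a=cv2.approxPolyDP(c,6,True)[:,0];print(a.tolist())
    for z in(0,.004,.008): print(np.round(plane(a,C,z),4).tolist())
"
```

```text
t 27.43 ee [0.5158 0.2821 0.1705] rot [ 1.7991e+02 -2.0000e-02 -1.7223e+02] q [28.6  9.3  6.6 87.3  0.1 20.9] F [ 0.7 -0.3 -3.7] op 0.0516
shift [-9.610e-02 -2.368e-01  1.000e-04]
Rm [[-0.991, -0.135, -0.001], [-0.135, 0.991, 0.001], [0.0, 0.002, -1.0]]
63.55594038963318
[[46, 268], [0, 280], [0, 414], [18, 395], [48, 388], [39, 416], [58, 413], [58, 375], [70, 368], [75, 384], [98, 374]]
[[0.0305, -0.0896, 0.0], [0.0261, -0.1066, 0.0], [-0.0295, -0.1208, 0.0], [-0.0206, -0.1114, 0.0], [-0.0172, -0.099, 0.0], [-0.0301, -0.1054, 0.0], [-0.0285, -0.0976, 0.0], [-0.0114, -0.094, 0.0], [-0.0083, -0.0889, 0.0], [-0.0152, -0.0884, 0.0], [-0.0107, -0.079, 0.0]]
[[0.029, -0.0924, 0.004], [0.0244, -0.1099, 0.004], [-0.033, -0.1246, 0.004], [-0.0237, -0.1149, 0.004], [-0.0202, -0.1021, 0.004], [-0.0335, -0.1087, 0.004], [-0.0319, -0.1007, 0.004], [-0.0143, -0.097, 0.004], [-0.0111, -0.0917, 0.004], [-0.0182, -0.0912, 0.004], [-0.0136, -0.0814, 0.004]]
[[0.0274, -0.0952, 0.008], [0.0227, -0.1133, 0.008], [-0.0365, -0.1284, 0.008], [-0.0269, -0.1184, 0.008], [-0.0233, -0.1052, 0.008], [-0.037, -0.112, 0.008], [-0.0353, -0.1037, 0.008], [-0.0172, -0.0999, 0.008], [-0.0139, -0.0945, 0.008], [-0.0212, -0.0939, 0.008], [-0.0164, -0.0839, 0.008]]
[[241, 242], [250, 416], [384, 416], [394, 243]]
[[0.0396, -0.0239, 0.0], [-0.0288, -0.0246, 0.0], [-0.0287, 0.0255, 0.0], [0.0393, 0.0252, 0.0]]
[[0.0383, -0.0247, 0.004], [-0.0322, -0.0254, 0.004], [-0.0322, 0.0263, 0.004], [0.038, 0.0259, 0.004]]
[[0.037, -0.0254, 0.008], [-0.0356, -0.0261, 0.008], [-0.0356, 0.0271, 0.008], [0.0367, 0.0267, 0.008]]
```

Request:
send_rows(linear=[[-0.0137,-0.0338,0],[-0.0137,-0.0338,0],[-0.0137,-0.0338,0],[-0.0137,-0.0338,0],[-0.0137,-0.0338,0],[-0.0137,-0.0338,0],[-0.0137,-0.0338,0],[0,0,0]], twist=[[0,0,0],[0,0,0],[0,0,0],[0,0,0],[0,0,0],[0,0,0],[0,0,0],[0,0,0]], gripper=[40,40,40,40,40,40,40,40])

```text
time: 28.48
ee_pos: [0.6423, 0.058, 0.1656]
tcp_rot: [180.0, -0.4, -172.4]
wrist_force: [-0.4, -0.8, -4.2]
opening: 0.0515
grasp_force: 63.7
```

Request:
send_rows(linear=[[0,0,0],[0,0,0],[0,0,0]], twist=[[0,0,-0.72],[0,0,-0.73],[0,0,0]], gripper=[40,40,40])

```text
time: 28.85
ee_pos: [0.6414, 0.0608, 0.1667]
tcp_rot: [179.9, -0.3, -157.7]
wrist_force: [0.0, 0.5, -2.6]
opening: 0.0516
grasp_force: 63.7
```

```bash
python3 -c "
from go import *
rel([.643,.0605,.10])"
```

```text
t 28.85 ee [0.6414 0.0608 0.1667] rot [ 179.89   -0.3  -157.74] q [  5.4  17.6  16.   88.7   0.  -16.8] F [ 0.   0.5 -2.6] op 0.0516
shift [-0.0017 -0.001   0.0667]
Rm [[-0.925, -0.379, -0.005], [-0.379, 0.925, -0.0], [0.005, 0.002, -1.0]]
```

Request:
send_rows(linear=[[-0.0015,-0.001,0.02],[0,0,0.03],[0,0,0.03],[0,0,0.01],[0,0,0]], twist=[[0,0,0],[0,0,0],[0,0,0],[0,0,0],[0,0,0]], gripper=[40,40,40,40,40])

```text
time: 29.48
ee_pos: [0.6431, 0.0601, 0.0774]
tcp_rot: [179.9, -0.3, -157.8]
wrist_force: [0.3, -0.2, -2.8]
opening: 0.0517
grasp_force: 63.8
```

```bash
python3 -c "
from go import *
o=bot.get_obs();rel(o['ee_pos']);im=camera('wrist');C=cam('wrist',o);Rm=R.from_euler('xyz',o['tcp_rot'],degrees=True).as_matrix()
m=mask(im,'grey')
for c in blobs(m,300):
    x,y,w,h=cv2.boundingRect(c);print('bbox',x,y,w,h)
    if x>150 and x+w<500:
        for r in range(y,min(y+h,300),4):
            k=np.where(m[r])[0];k=k[(k>150)&(k<500)];s=k[np.r_[True,np.diff(k)>1]];e=k[np.r_[np.diff(k)>1,True]]
            print(r,list(zip(s.tolist(),e.tolist()))[:8])
" | cut -c1-140
```

```text
t 29.48 ee [0.6431 0.0601 0.0774] rot [ 179.91   -0.26 -157.79] q [  5.3  18.3   7.   79.    0.  -16.9] F [ 0.3 -0.2 -2.8] op 0.0517
shift [0. 0. 0.]
Rm [[-0.926, -0.378, -0.005], [-0.378, 0.926, -0.0], [0.005, 0.002, -1.0]]
bbox 461 456 33 24
bbox 213 172 211 246
172 [(385, 386), (397, 397)]
176 [(230, 405)]
180 [(230, 405)]
184 [(231, 405)]
188 [(231, 404)]
192 [(231, 243), (247, 252), (254, 255), (261, 262), (275, 275), (278, 358), (365, 370), (373, 373)]
196 [(226, 268), (272, 273), (278, 359), (368, 410)]
200 [(226, 268), (271, 271), (275, 361), (365, 365), (367, 409)]
204 [(229, 270), (274, 345), (347, 347), (366, 407)]
208 [(224, 271), (304, 319), (321, 343), (347, 357), (365, 416)]
212 [(213, 387), (397, 423)]
216 [(213, 240), (249, 386), (396, 423)]
220 [(214, 240), (249, 386), (396, 422)]
224 [(214, 240), (250, 386), (396, 422)]
228 [(215, 241), (249, 388), (396, 422)]
232 [(215, 241), (247, 390), (396, 421)]
236 [(215, 241), (390, 393), (395, 421)]
240 [(215, 241), (318, 318), (335, 335), (344, 344), (347, 347), (355, 355), (364, 365), (369, 369)]
244 [(216, 420)]
248 [(216, 227), (235, 401), (413, 420)]
252 [(235, 401)]
256 [(236, 401)]
260 [(236, 400)]
264 [(236, 400)]
268 [(237, 400)]
272 [(237, 400)]
276 [(237, 399)]
280 [(237, 399)]
284 [(238, 399)]
288 [(238, 399)]
292 [(238, 398)]
296 [(238, 398)]
```

```bash
python3 -c "
from go import *
o=bot.get_obs();C=cam('wrist',o);Rm=R.from_euler('xyz',o['tcp_rot'],degrees=True).as_matrix()
for p,z in [((230,174.5),.006),((405,174.5),.006),((247,194),.049),((389,194),.049),((213,214),.049),((423,214),.049)]:
    print(p,np.round(((plane([p],C,z)-o['ee_pos'])@Rm)[0],4))
"
```

```text
(230, 174.5) [ 0.0498 -0.0409  0.0727]
(405, 174.5) [0.0498 0.0427 0.0727]
(247, 194) [ 0.0491 -0.026   0.0297]
(389, 194) [0.0491 0.028  0.0297]
(213, 214) [ 0.0413 -0.0396  0.0296]
(423, 214) [0.0412 0.0416 0.0297]
```

Request:
send_rows(linear=[[0,0.0004,0.008],[0,0,0.006],[0,0,0.005],[0,0,0.004],[0,0,0]], twist=[[0,0,0],[0,0,0],[0,0,0],[0,0,0],[0,0,0]], gripper=[40,40,40,40,40])

```text
time: 30.15
ee_pos: [0.6431, 0.0602, 0.0544]
tcp_rot: [179.9, -0.2, -157.7]
wrist_force: [-0.5, 0.1, -4.1]
opening: 0.0514
grasp_force: 63.8
```

Request:
send_rows(linear=[[0,0,0.002],[0,0,0.0015],[0,0,0]], twist=[[0,0,0],[0,0,0],[0,0,0]], gripper=[40,40,40])

```text
time: 30.52
ee_pos: [0.6432, 0.0602, 0.0512]
tcp_rot: [179.9, -0.2, -157.7]
wrist_force: [0.4, -0.2, -3.9]
opening: 0.0516
grasp_force: 63.8
```

Request:
send_rows(linear=[[0,0,0.0015],[0,0,0]], twist=[[0,0,0],[0,0,0]], gripper=[40,40])

```text
time: 30.78
ee_pos: [0.6432, 0.0603, 0.0496]
tcp_rot: [179.9, -0.2, -157.7]
wrist_force: [-0.7, -0.0, -3.3]
opening: 0.0519
grasp_force: 63.8
```

Request:
send_rows(linear=[[0,0,0.0015],[0,0,0]], twist=[[0,0,0],[0,0,0]], gripper=[40,40])

```text
time: 31.02
ee_pos: [0.6432, 0.0602, 0.0481]
tcp_rot: [179.9, -0.2, -157.7]
wrist_force: [-0.2, -0.1, -4.1]
opening: 0.0513
grasp_force: 63.8
```

Request:
send_rows(linear=[[0,0,0.001],[0,0,0]], twist=[[0,0,0],[0,0,0]], gripper=[40,40])

```text
time: 31.28
ee_pos: [0.6433, 0.0602, 0.0476]
tcp_rot: [179.9, -0.2, -157.7]
wrist_force: [-1.5, -0.1, -1.1]
opening: 0.051
grasp_force: 64.2
```

Request:
send_rows(linear=[[0,0,0.0008],[0,0,0]], twist=[[0,0,0],[0,0,0]], gripper=[40,40])

```text
time: 31.52
ee_pos: [0.6433, 0.0602, 0.0476]
tcp_rot: [179.9, -0.2, -157.7]
wrist_force: [-4.4, -0.6, 5.8]
opening: 0.0518
grasp_force: 64.8
```

The block touched down at TCP z 0.0476, as expected. Releasing, retreating, and checking by numbers.

Request:
send_rows(linear=[[0,0,-0.0006],[0,0,0],[0,0,0],[0,0,0],[0,0,-0.01],[0,0,-0.03],[0,0,-0.04],[0,0,-0.05]], twist=[[0,0,0],[0,0,0],[0,0,0],[0,0,0],[0,0,0],[0,0,0],[0,0,0],[0,0,0]], gripper=[40,92,92,92,92,92,92,92])

```text
time: 32.52
ee_pos: [0.6433, 0.0602, 0.1784]
tcp_rot: [179.9, -0.2, -157.7]
wrist_force: [0.8, 0.4, 0.7]
opening: 0.0785
grasp_force: 0.0
```

Request:
send_rows(linear=[[0,0,0],[0,0,0]], twist=[[0,0,0],[0,0,0]], gripper=[92,92])

```text
time: 32.78
ee_pos: [0.6438, 0.0603, 0.1773]
tcp_rot: [179.9, -0.2, -157.7]
wrist_force: [0.9, 0.2, -0.6]
opening: 0.0785
grasp_force: 0.0
```

```bash
python3 -c "
from go import *
o=bot.get_obs();rel(o['ee_pos']);im=camera('wrist');C=cam('wrist',o);Rm=R.from_euler('xyz',o['tcp_rot'],degrees=True).as_matrix()
h=cv2.cvtColor(im,cv2.COLOR_RGB2GRAY);e=cv2.Canny(cv2.GaussianBlur(h,(3,3),0),25,60)
print('rows',[r for r in range(120,330) if e[r,305:330].sum()>255*15],'cols',[c for c in range(230,410) if e[215:250,c].sum()>255*20])
for c in blobs(mask(im,'grey'),2000):
    r=cv2.minAreaRect(c);print(r)
ls=cv2.HoughLinesP(e,1,np.pi/180,30,minLineLength=35,maxLineGap=4)[:,0]
print([l.tolist() for l in ls if 220<l[0]<420 and l[1]<330 and l[3]<330])
"
```

```text
t 32.77 ee [0.6438 0.0603 0.1773] rot [ 1.7994e+02 -1.7000e-01 -1.5773e+02] q [  5.3  17.9  17.5  89.8   0.  -16.9] F [ 0.9  0.2 -0.6] op 0.0785
shift [0. 0. 0.]
Rm [[-0.925, -0.379, -0.003], [-0.379, 0.925, -0.0], [0.003, 0.001, -1.0]]
rows [148, 151, 171, 173, 176, 179, 284] cols [262, 277, 359, 374]
((318.0, 227.5), (155.0, 132.0), 90.0)
[[271, 151, 376, 151], [357, 280, 360, 188], [286, 180, 308, 118], [373, 274, 374, 223], [334, 170, 370, 170], [279, 176, 316, 176], [300, 148, 375, 148], [271, 170, 308, 171], [260, 198, 263, 258]]
```

```bash
python3 -c "
from go import *
o=bot.get_obs();C=cam('wrist',o);Rm=R.from_euler('xyz',o['tcp_rot'],degrees=True).as_matrix()
T=lambda px,z:np.round((plane(px,C,z)-o['ee_pos'])@Rm,4).tolist()
print('block top',T([(318,177.5),(318,284),(277,230),(359,230)],.042))
print('sheet/base',T([(318,171),(262,230),(374,230)],.028),T([(318,149)],.006))
"
python3 -c "
from workcell import ticket
print(ticket.job_done())"
```

```text
block top [[0.0382, 0.0012, 0.1345], [-0.034, 0.0013, 0.1342], [0.0041, -0.0254, 0.1343], [0.0041, 0.0279, 0.1344]]
sheet/base [[0.0402, 0.0013, 0.1485], [-0.0, -0.037, 0.1483], [-0.0, 0.0397, 0.1484]] [[0.0523, 0.0013, 0.1706]]
the job is handed in; nothing more can be done
None
```

The job is handed in with the sheet flat on the lower block and the other block flat on top, both released at contact in the stand; the final camera measurements fit a level, centred stack, but I viewed 13 pictures against the limit of 10, and at the bench lay-down I let go of the sheet about 5–8 mm up.

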